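# Gauge the post bore and fit the level post

## Task

First find out how deep the open bore in the aluminium base is: take the depth rod from the wooden rack, lower its tip gently (well under 25 N) onto the bottom of the bore and rest it there a moment, then stand the rod back in its own hole in the rack. Then fit the one post whose top comes level with the fixed reference post beside it: lower it gently into the bore until it stands upright on the bottom, and let go. Leave the other two posts in their rack holes and the things around undisturbed.

Things in the scene. Friction and masses are not known exactly. Their poses are not given: they have to be found in the camera images.
- base: fixed bright aluminium block, 50 mm (x) by 130 mm (y) by 62 mm high, with a low bolt-down ear at each end (160 mm long over the ears). Origin under its centre, z up. Its top carries a fixed steel reference post (12 mm thick, on a 19 mm dark collar, 70 mm from the bore) at its +y end and an open blind bore at its -y end.
- bore_mouth (a point): centre of the mouth of the upright bore, on the block's top face (at x 0, y -35 mm, z 62 mm in the block). Bore 13.5 mm wide with a 1.5 mm chamfer; its flat bottom lies 28, 38 or 48 mm below the mouth, and only probing tells which.
- ref_top (a point): centre of the flat top of the fixed reference post, 45 mm above the block's top face.
- rack: fixed wooden rack, 48 mm (x) by 220 mm (y) by 35 mm high, origin under its centre. Four holes in a row along its y, 30 mm deep with the floor 5 mm above the trolley top: three 14 mm holes at y -82.5, -27.5 and +27.5 mm hold the posts in any order, a 10.5 mm hole at y +82.5 mm holds the depth rod.
- rod_hole (a point): centre of the mouth of the depth rod's hole in the rack, on the rack's top face (35 mm above the trolley); the rod's foot stands 30 mm below it.
- rod_tip (a point): flat tip (foot, capped with slightly yielding black plastic) of the depth rod, which stands upright in the rack: 8 mm steel shank 95 mm long with a dark ring every 10 mm up to 80 mm from the tip, and a grey 14 mm thick, 32 mm long knob on top. Whole length 127 mm, 60 g. z points from tip to knob.
- rod_knob (a point): middle of the depth rod's knob, 111 mm above the tip; grip here, from above.
- post_short_centre (a point): middle of the short post, a plain upright steel rod 12 mm thick and 73 mm long with a 2 mm chamfer on its slightly yielding black plastic foot and a dark ring 8 mm below its top; 70 g (may vary). Stands upright in the rack, 43 mm of it above the rack's top. Grip it just below its top. In a bore 28 mm deep it stands 45 mm out.
- post_short_top (a point): centre of the flat top of the short post, 36.5 mm above its middle.
- post_middle_centre (a point): middle of the middle post, a plain upright steel rod 12 mm thick and 83 mm long with a 2 mm chamfer on its slightly yielding black plastic foot and a dark ring 8 mm below its top; 70 g (may vary). Stands upright in the rack, 53 mm of it above the rack's top. Grip it just below its top. In a bore 38 mm deep it stands 45 mm out.
- post_middle_top (a point): centre of the flat top of the middle post, 41.5 mm above its middle.
- post_long_centre (a point): middle of the long post, a plain upright steel rod 12 mm thick and 93 mm long with a 2 mm chamfer on its slightly yielding black plastic foot and a dark ring 8 mm below its top; 70 g (may vary). Stands upright in the rack, 63 mm of it above the rack's top. Grip it just below its top. In a bore 48 mm deep it stands 45 mm out.
- post_long_top (a point): centre of the flat top of the long post, 46.5 mm above its middle.
- mug: bystander, to be left alone: white mug; origin under its middle.
- clamp: bystander, to be left alone: grey metal cross clamp, 64 mm, lying loose; origin under its middle.
- tape: bystander, to be left alone: black roll of tape, 62 mm wide, 19 mm high; origin under its middle.
- terminal: bystander, to be left alone: white terminal block, 48 mm long; origin under its middle.

How it is judged:
By the outcome, as a careful person would: the job done as asked, in the order asked, and still so for the second after the job is handed in, with the robot touching nothing.
It also fails if it takes over 58 s, if anything falls off the work surface, if the arm or the gripper's body presses on something with over 40 N, if the wrist force passes 120 N, or if a joint passes its speed limit or range.

## Robot

A 7-joint arm with a two-finger parallel gripper is mounted at the origin on a cart in front of the work surface, level with it; the furniture and walls round the work are solid. World frame = base frame: x ahead of the robot, y to its left, z up, the work surface at z = 0. Lengths are in m, angles in rad, forces in N, time in s.
With the tool pointing down it reaches from about 0.4 to 0.85 m from the base axis. Payload 10.4 kg.
Tool frame: the origin (TCP) lies on the centre line of the jaws, within the pads' length; the fingertips stand 17 mm ahead of it and the grasp point (between the pads) lies 2 mm behind it (robot.tip_extent is the distance from the TCP to the fingertips, in m); z points along the fingers, x is the direction in which the jaws open and shut, and the axes are right-handed (so a half turn about z gives the same grasp; the last joint's range is limited). The gripper opens to 85 mm and grips with 20 to 120 N. Pads are 22 mm wide; open, the fingers measure 114 mm over their backs; the gripper's body (76 mm by 85 mm) begins 54 mm behind the grasp point. The pads swing forward as they close: fully open they stand 13 mm farther back than shut.
Start: joints at [-1.192, 0.332, -0.065, 1.46, 0.022, 1.35, -0.088], TCP at [0.244, 0.575, 0.248] pointing down, gripper open.
Joint ranges: [-2.6, 2.6], [-0.5, 2.12], [-1.47, 1.34], [0.16, 2.42], [-1.27, 4.41], [0.06, 2.06], [-2.6, 2.6]. Speed limits (rad/s): [2.22, 2.22, 2.79, 2.79, 3.14, 3.14, 3.14].

## Interface

Orientations are given as [roll, pitch, yaw] about the fixed x, y, z axes, in that order (R = Rz(yaw) Ry(pitch) Rx(roll)).
In Python, from station import robot gives the robot as it stands.
- The arm moves only by the shell command python3 -m inch 'ROWS' [FORCE]. ROWS is JSON, a list that holds one entry, the list of rows, each a list of 5 numbers: the shift along the tool's x, y, z normalised to -1 to 1, where 1 is 0.04 m, then the turn about the tool's z normalised to -1 to 1, where 1 is 8 degrees, then the closure, from -1 (fully open) to 1 (shut). In form: [[[x, y, z, roll, claw], ...]]. A call has 1 to 12 rows; each row shifts and turns the commanded pose from where the row before left it, along the tool's axes as they then stand; what a row does not reach is not made up. A row lasts 1/8 s, in which the tool goes at most 62.5 mm and 10.7 degrees, less where a joint would pass 70% of its speed; a pose out of reach is approached as far as the arm can. A call with a number of a shift or a turn outside -1 to 1 is refused whole. A call with a gripper value outside its range is refused whole. The fingers move at their own pace and stop on an object; FORCE is the grip in N (left out, the last holds). Time passes only in rows, so rows that do not move let the fingers close. It gives the time, the measured TCP pose, the force and the opening at its end, in the units of the state.
- robot.read_state(): the state, without advancing time (a new reading comes with each control period).
- robot.snapshot(name): name is "scene" or "top" or "wrist"; returns the picture (384x512x3 uint8, red, green, blue); there is no depth.
- robot.camera_info(name): a dict with "vfov" (degrees; the focal length in pixels is half the picture's height over the tangent of half this angle, whatever the lens; pixels are square), "cx", "cy" (the principal point, pixels), "rvec" (rotation vector, rad) and "tvec" (3), from world to camera coordinates, as OpenCV has them. Camera axes: x right, y down, z forward; pixel columns grow to the right and rows downward; lengths in m; the calibration is good to about 2 mm. A picture is of the moment at which its call begins: read the wrist's pose just before it. camera_info takes no time and is no camera call; for the wrist camera it gives the pose at the moment of the call.
- robot.sign_off(): hands the job in, once; it reports no verdict.
The state is a dict: "time_s": time; "joint_positions": joint angles; "qd": joint speeds; "tau": joint torques, N m; "ee_pos": TCP position; "tool_rot": TCP orientation; "ft_force": force on the tool from outside, world axes, zero at the start; "torque": the same for the moment, N m; "finger_gap": opening from 0.0 (shut) to 1.0 (fully open).
Only numpy, scipy, OpenCV 4.12 (cv2) and the standard library are available. Lean on these libraries where they do the work, as an engineer would, in place of code of your own. Each camera call takes 0.05 s, during which the arm holds its last target.

## Working session

There is one attempt and no reset: what is moved stays moved. The work goes in short steps, Python scripts to look and compute and a shell command to move; the robot and the scene stay as the last step left them, time stands still between calls to the robot, and variables do not carry over. Pictures are saved under pics/ and viewed, and the job is handed in when it is done.

```bash
ls; mkdir -p pics
python3 - <<'E'
from station import robot
import cv2,json
print(robot.read_state())
for n in ("scene","top","wrist"):
    i=robot.camera_info(n);print(n,i)
    cv2.imwrite(f"pics/{n}0.png",robot.snapshot(n)[:,:,::-1])
print(robot.tip_extent)
E
```

```text
pics
{'time_s': 0.0, 'joint_positions': array([-1.19155666,  0.33285824, -0.06467528,  1.46096369,  0.02160502,
        1.34986881, -0.08853001]), 'qd': array([ 0.00078208,  0.00133087, -0.00101431, -0.00053551,  0.00025021,
       -0.00066882, -0.00083379]), 'tau': array([ 2.51301790e-04, -6.25436783e+01,  4.93691757e-02, -3.91613102e+01,
        1.62693264e-02,  9.67434811e-03,  3.71010503e-05]), 'ee_pos': array([0.24432667, 0.57488382, 0.24751367]), 'tool_rot': array([3.14151458e+00, 1.40046330e-03, 1.16892578e+00]), 'ft_force': array([ 0.15423743,  0.09344354, -0.45179624]), 'torque': array([-0.04478231,  0.01038577, -0.06097927]), 'finger_gap': 1.0012728340369816}
scene {'vfov': 44.64099331078288, 'cx': 248.30220047272402, 'cy': 187.81439072630008, 'rvec': array([ 1.93644902, -0.77333837,  0.45472328]), 'tvec': array([-0.52136752,  0.17480388,  0.87656525])}
top {'vfov': 49.56462784455787, 'cx': 252.64217129677087, 'cy': 199.16148842471532, 'rvec': array([ 2.160349  , -2.20264351,  0.06376269]), 'tvec': array([-0.22853877,  0.51901008,  1.19817721])}
wrist {'vfov': 68.16184002603683, 'cx': 255.20974256120536, 'cy': 190.12227920290223, 'rvec': array([-2.39357164, -1.5839606 , -0.24751715]), 'tvec': array([-0.62391937, -0.0398484 ,  0.38023217])}
0.017
```

View pics/scene0.png

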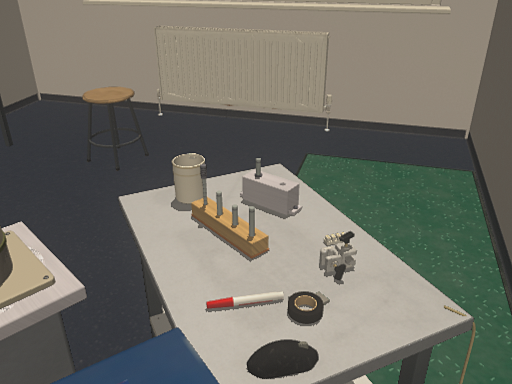

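View pics/top0.png

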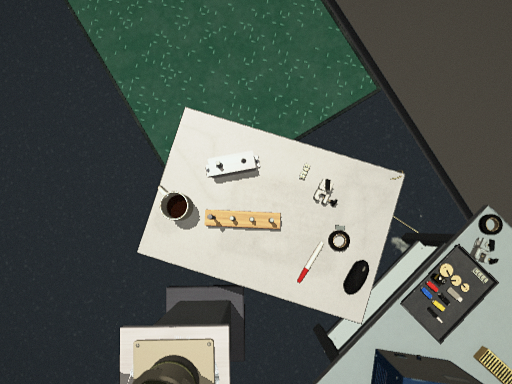

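View pics/wrist0.png

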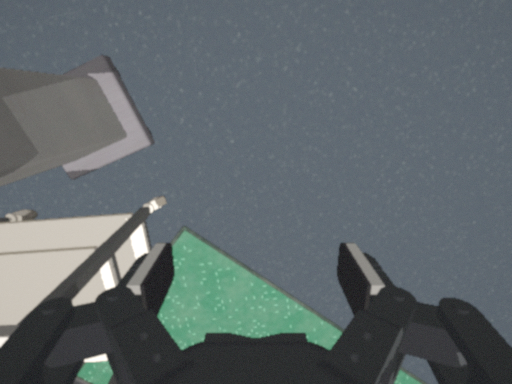

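```bash
cat > h.py <<'E'
import numpy as np,cv2
from station import robot
def cam(n):
    i=robot.camera_info(n);f=192/np.tan(np.radians(i["vfov"]/2))
    K=np.array([[f,0,i["cx"]],[0,f,i["cy"]],[0,0,1]]);R=cv2.Rodrigues(i["rvec"])[0]
    return K,R,np.array(i["tvec"])
def ray(c,uv):
    K,R,t=c;d=R.T@np.linalg.inv(K)@np.array([uv[0],uv[1],1.]);return -R.T@t,d
def onz(c,uv,z):
    o,d=ray(c,uv);return o+d*(z-o[2])/d[2]
def proj(c,P):
    K,R,t=c;p=K@(R@np.asarray(P,float)+t);return p[:2]/p[2]
def tri(obs):
    A=np.zeros((3,3));b=np.zeros(3)
    for c,uv in obs:
        o,d=ray(c,uv);d=d/np.linalg.norm(d);M=np.eye(3)-np.outer(d,d);A+=M;b+=M@o
    return np.linalg.solve(A,b)
E
python3 - <<'E'
from h import *
c=cam("top")
for n,uv,z in [("bore",(244,160),.062),("reftop",(220,166),.107),("racktopTL",(206,209),.035),("TR",(280,213),.035),("BR",(280,230),.035),("BL",(206,226),.035),("mug",(176,206),.09),("tape",(339,239),.019),("clamp",(325,193),.03),("termi",(305,172),.015),("tl",(186,107),0),("bl",(138,252),0),("br",(361,323),0),("tr",(404,172),0)]:
    print(n,onz(c,uv,z).round(3))
im=cv2.imread("pics/top0.png")
cv2.imwrite("pics/topz.png",cv2.resize(im[140:245,155:290],None,fx=5.9,fy=5.7,interpolation=cv2.INTER_CUBIC))
im=cv2.imread("pics/scene0.png")
cv2.imwrite("pics/scz.png",cv2.resize(im[145:260,165:310],None,fx=5,fy=5,interpolation=cv2.INTER_CUBIC))
E
```

```text
bore [ 0.623 -0.217  0.062]
reftop [ 0.6   -0.152  0.107]
racktopTL [ 0.488 -0.104  0.035]
TR [ 0.472 -0.316  0.035]
BR [ 0.423 -0.315  0.035]
BL [ 0.439 -0.104  0.035]
mug [ 0.495 -0.028  0.09 ]
tape [ 0.394 -0.486  0.019]
clamp [ 0.527 -0.448  0.03 ]
termi [ 0.591 -0.394  0.015]
tl [ 0.798 -0.043  0.   ]
bl [0.366 0.102 0.   ]
br [ 0.15  -0.545  0.   ]
tr [ 0.587 -0.688  0.   ]
```

View pics/topz.png

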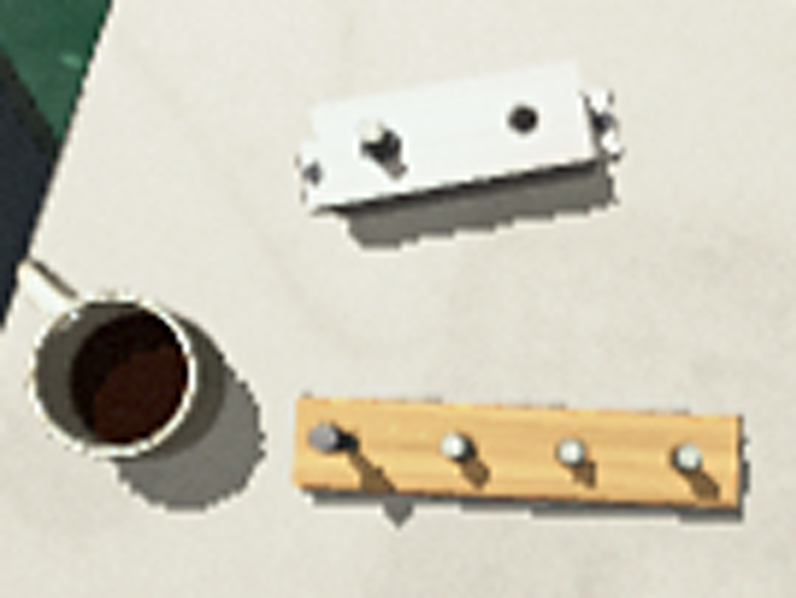

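View pics/scz.png

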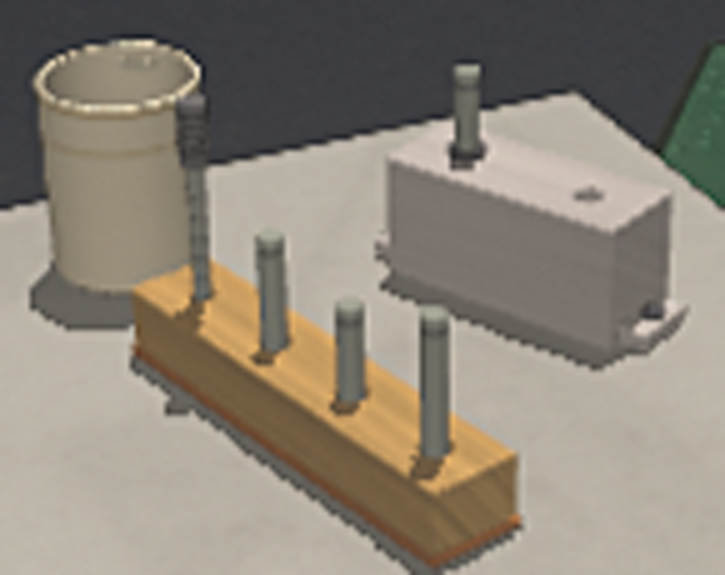

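```bash
python3 -m inch '[[[0,1,0,1,-1],[0,1,0,1,-1],[0,1,0,1,-1],[0,1,0,1,-1],[0,1,0,1,-1],[0,1,0,1,-1],[0,1,0,1,-1],[0,1,0,1,-1],[0,1,0,0.37,-1],[0,1,0,0,-1],[0,1,0,0,-1],[0,1,0,0,-1]]]'
python3 - <<'E'
from h import *
s=robot.read_state();print(s["joint_positions"].round(2));K,R,t=cam("wrist");print(-R.T@t-s["ee_pos"],R)
E
```

```text
time_s: 1.65
ee_pos: [0.4374, 0.1777, 0.2482]
tool_rot: [-3.141, 0.0, 0.0]
ft_force: [0.4, -0.4, 0.1]
finger_gap: 0.998
[-0.81 -0.02  0.33  1.86  0.01  1.3  -0.49]
[-0.00019036  0.07838534  0.12566051] [[ 9.99999807e-01  2.58108902e-04 -5.64396565e-04]
 [ 4.19027087e-04 -9.51633901e-01  3.07234019e-01]
 [-4.57799069e-04 -3.07234196e-01 -9.51633826e-01]]
```

```bash
python3 -m inch '[[[0.5,1,-0.3,0,-1],[0.5,1,-0.3,0,-1],[0.5,1,-0.3,0,-1],[0.25,0.75,-0.3,0,-1],[0,0,0,0,-1],[0,0,0,0,-1]]]'
python3 - <<'E'
from h import *
s=robot.read_state();print(s["ee_pos"],s["tool_rot"]);
np.save("w1.npy",np.array([*cam("wrist")],dtype=object),allow_pickle=True)
cv2.imwrite("pics/w1.png",robot.snapshot("wrist")[:,:,::-1])
E
python3 -m inch '[[[0,1,0,0,-1],[0,1,0,0,-1],[0,1,0,0,-1],[0,0,0,0,-1],[0,0,0,0,-1]]]'
python3 - <<'E'
from h import *
s=robot.read_state();print(s["ee_pos"],s["tool_rot"]);
np.save("w2.npy",np.array([*cam("wrist")],dtype=object),allow_pickle=True)
cv2.imwrite("pics/w2.png",robot.snapshot("wrist")[:,:,::-1])
E
```

```text
time_s: 2.4
ee_pos: [0.5074, 0.0299, 0.2959]
tool_rot: [-3.141, 0.001, 0.001]
ft_force: [0.0, 0.7, 1.1]
finger_gap: 0.998
[0.50739546 0.02991084 0.29585533] [-3.14130684e+00  6.94911889e-04  1.06650729e-03]
time_s: 3.02
ee_pos: [0.5077, -0.0893, 0.2959]
tool_rot: [-3.141, 0.001, 0.002]
ft_force: [-0.5, 0.2, 0.6]
finger_gap: 1.0
[ 0.50770461 -0.08927739  0.29587559] [-3.14095980e+00  6.75369142e-04  2.21236250e-03]Traceback (most recent call last):
  File "<stdin>", line 3, in <module>
ValueError: could not broadcast input array from shape (3,3) into shape (3,)
Traceback (most recent call last):
ValueError: could not broadcast input array from shape (3,3) into shape (3,)
```

```bash
cat >> h.py <<'E'
import pickle
def shot(name,n="wrist"):
    s=robot.read_state();c=cam(n);im=robot.snapshot(n)[:,:,::-1].copy()
    pickle.dump(c,open(f"{name}.pkl","wb"));cv2.imwrite(f"pics/{name}.png",im);print(name,s["ee_pos"].round(4),s["tool_rot"].round(4),s["ft_force"].round(2),s["finger_gap"])
def load(name): return pickle.load(open(f"{name}.pkl","rb")),cv2.imread(f"pics/{name}.png")
E
python3 -c "
from h import *
shot('w2')"
python3 -m inch '[[[0,-1,0,0,-1],[0,-1,0,0,-1],[0,-1,0,0,-1],[0,0,0,0,-1],[0,0,0,0,-1]]]'
python3 -c "
from h import *
shot('w1')"
```

```text
w2 [ 0.5077 -0.0893  0.2959] [-3.141e+00  7.000e-04  2.200e-03] [-0.46  0.15  0.58] 1.0000994111414927
time_s: 3.7
ee_pos: [0.5076, 0.0296, 0.2962]
tool_rot: [3.141, 0.0, 0.002]
ft_force: [-0.2, -0.6, 0.5]
finger_gap: 0.999
w1 [0.5076 0.0296 0.2962] [3.1414e+00 2.0000e-04 1.8000e-03] [-0.24 -0.56  0.49] 0.9989467424412182
```

View pics/w1.png

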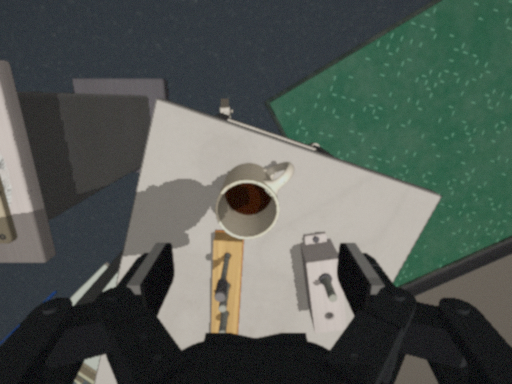

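View pics/w2.png

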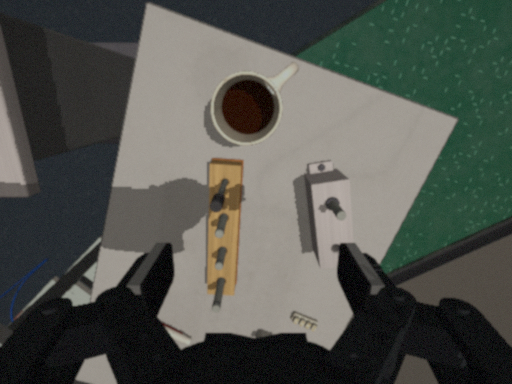

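Run:
```python
import cv2
im=cv2.imread("pics/w2.png");cv2.imwrite("pics/w2z.png",cv2.resize(im[150:315,195:355],None,fx=4.5,fy=3.6,interpolation=cv2.INTER_CUBIC))
im=cv2.imread("pics/w1.png");cv2.imwrite("pics/w1z.png",cv2.resize(im[225:340,200:355],None,fx=5,fy=5,interpolation=cv2.INTER_CUBIC))
```

```text
(no output)
```

View pics/w2z.png

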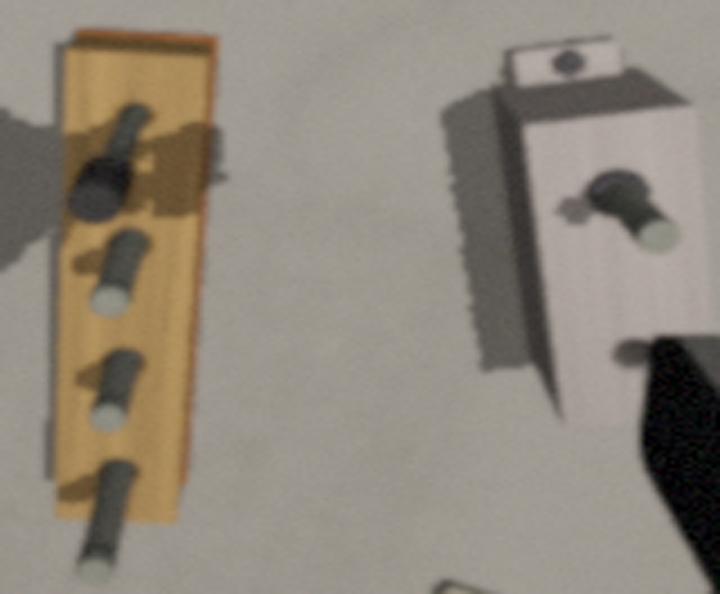

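View pics/w1z.png

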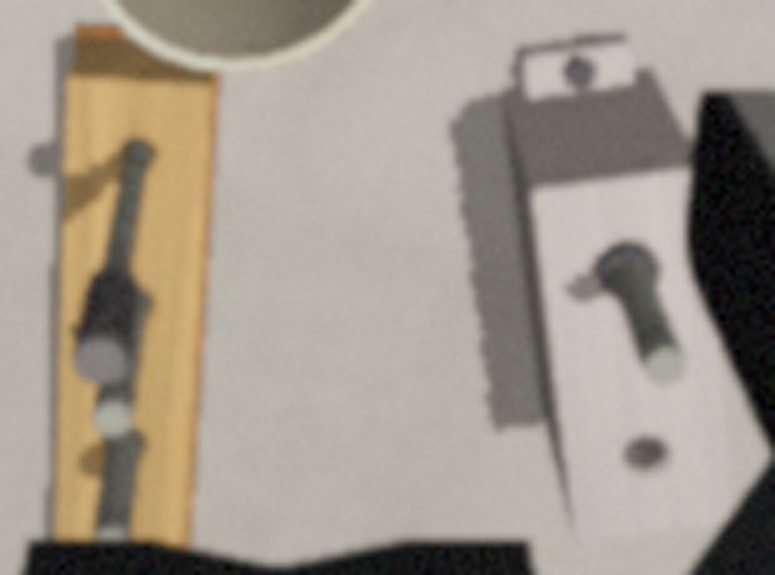

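Run:
```python
from h import *
w1,_=load("w1");w2,_=load("w2");tp=cam("top")
a=lambda x,y:(195+(x+.5)/4.5-.5,150+(y+.5)/3.6-.5)
b=lambda x,y:(200+(x+.5)/5-.5,225+(y+.5)/5-.5)
t=lambda x,y:(155+(x+.5)/5.9-.5,140+(y+.5)/5.7-.5)
P=lambda *x:print(*[np.round(v,4) if not isinstance(v,str) else v for v in x])
P("rodtop w1",onz(w1,b(101,359),.132),"w2",onz(w2,a(97,200),.132),"top",onz(tp,t(324,438),.132))
P("bore w1",onz(w1,b(646,452),.062),"top",onz(tp,t(523,118),.062))
P("ref w1",onz(w1,b(664,363),.107),"w2",onz(w2,a(659,233),.107),"top",onz(tp,t(374,132),.107))
for n,uv,ut in (("A",(110,297),(456,445)),("B",(109,412),(571,451)),("C",(96,567),(687,457))):
  P(n,tri([(w2,a(*uv)),(tp,t(*ut))]),[onz(w2,a(*uv),h) for h in (.078,.088,.098)],[onz(tp,t(*ut),h) for h in (.078,.088,.098)])
P("rack",[onz(w2,a(*u),.035) for u in ((65,46),(215,50),(176,520),(56,516))],[onz(tp,t(*u),.035) for u in ((298,398),(740,417),(738,508),(294,488))])
P("base top",[onz(w2,a(*u),.062) for u in ((528,125),(692,104),(563,420))],[onz(w1,b(*u),.062) for u in ((532,186),(688,168),(574,540))])
P("mug rim far/near w2", [onz(w2,u,.09) for u in((247,146),(247,70),(211,108),(282,108))])
P("mug rim", [onz(tp,t(*u),.09) for u in((110,458),(110,295),(32,380),(198,370))])
```

```text
rodtop w1 [ 0.4643 -0.1221  0.132 ] w2 [ 0.4648 -0.1216  0.132 ] top [ 0.4631 -0.125   0.132 ]
bore w1 [ 0.6219 -0.2118  0.062 ] top [ 0.6221 -0.2144  0.062 ]
ref w1 [ 0.61   -0.1428  0.107 ] w2 [ 0.6102 -0.1425  0.107 ] top [ 0.6095 -0.147   0.107 ]
A [ 0.4597 -0.1806  0.0785] [[ 0.4591 -0.1807  0.078 ]
 [ 0.4605 -0.1758  0.088 ]
 [ 0.462  -0.1708  0.098 ]] [[ 0.4601 -0.1807  0.078 ]
 [ 0.4599 -0.1813  0.088 ]
 [ 0.4596 -0.1819  0.098 ]]
B [ 0.4561 -0.2344  0.0706] [[ 0.457  -0.2297  0.078 ]
 [ 0.4585 -0.2233  0.088 ]
 [ 0.46   -0.2169  0.098 ]] [[ 0.4562 -0.2346  0.078 ]
 [ 0.456  -0.2347  0.088 ]
 [ 0.4557 -0.2349  0.098 ]]
C [ 0.4524 -0.2884  0.0941] [[ 0.4501 -0.3021  0.078 ]
 [ 0.4518 -0.2937  0.088 ]
 [ 0.4534 -0.2852  0.098 ]] [[ 0.4522 -0.2888  0.078 ]
 [ 0.452  -0.2885  0.088 ]
 [ 0.4519 -0.2882  0.098 ]]
rack [[ 0.4432 -0.0953  0.035 ]
 [ 0.4894 -0.0967  0.035 ]
 [ 0.4728 -0.3128  0.035 ]
 [ 0.4296 -0.3108  0.035 ]] [[ 0.4864 -0.1015  0.035 ]
 [ 0.4726 -0.3165  0.035 ]
 [ 0.427  -0.3144  0.035 ]
 [ 0.4411 -0.099   0.035 ]]
base top [[ 0.5823 -0.1186  0.062 ]
 [ 0.6296 -0.1105  0.062 ]
 [ 0.6015 -0.2431  0.062 ]] [[ 0.5811 -0.1174  0.062 ]
 [ 0.6258 -0.1113  0.062 ]
 [ 0.6018 -0.2461  0.062 ]]
mug rim far/near w2 [[ 0.4976 -0.0636  0.09  ]
 [ 0.4981  0.0185  0.09  ]
 [ 0.4575 -0.021   0.09  ]
 [ 0.5372 -0.0208  0.09  ]]
mug rim [[ 0.4567 -0.0206  0.09  ]
 [ 0.5353 -0.0211  0.09  ]
 [ 0.4949  0.0156  0.09  ]
 [ 0.4982 -0.0619  0.09  ]]
```

```bash
python3 -m inch '[[[-0.2,0.8,0.3,0,-1],[-0.3,1,0.5,0,-1],[-0.3,1,0.6,0,-1],[-0.29,1,0.6,0,-1],[0,0,0.4,0,-1],[0,0,0,0,-1],[0,0,0,0,-1]]]'
python3 -c "
from h import *
shot('w3')"
```

```text
time_s: 4.62
ee_pos: [0.4648, -0.1222, 0.2009]
tool_rot: [-3.142, -0.001, 0.002]
ft_force: [-0.4, 0.4, 0.0]
finger_gap: 0.997
w3 [ 0.4648 -0.1222  0.2009] [-3.1416e+00 -7.0000e-04  1.5000e-03] [-0.44  0.39  0.04] 0.9973919552156933
```

View pics/w3.png

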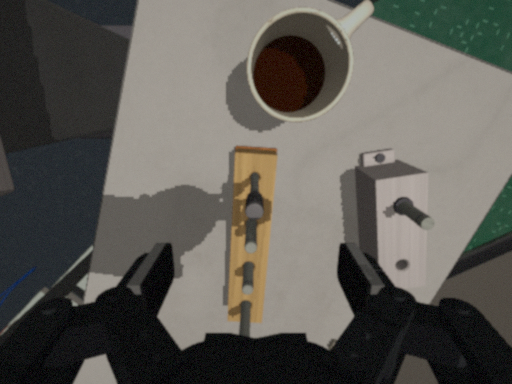

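Run:
```python
from h import *
w3,im=load("w3");cv2.imwrite("pics/w3z.png",cv2.resize(im[140:320,225:440],None,fx=3.7,fy=3.3,interpolation=cv2.INTER_CUBIC))
```

```text
(no output)
```

View pics/w3z.png

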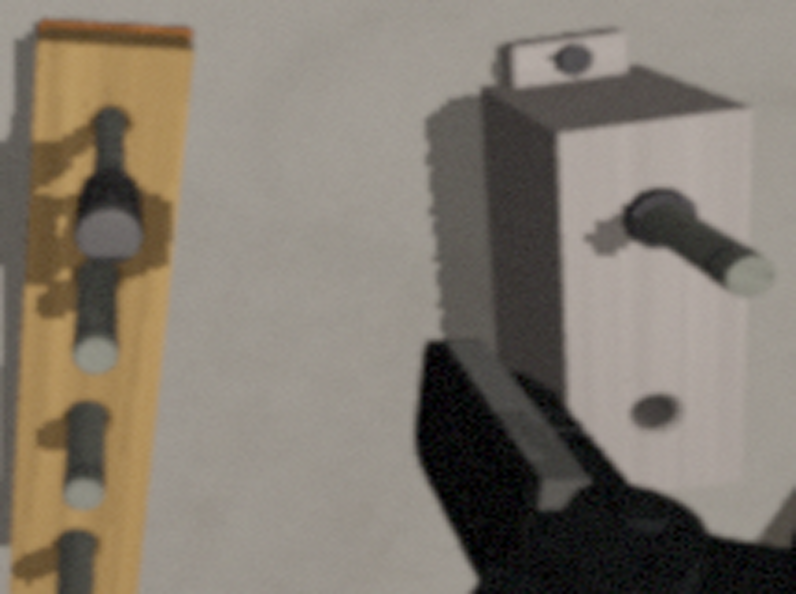

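Run:
```python
from h import *
w,im=load("w3")
a=lambda x,y:(225+(x+.5)/3.7-.5,140+(y+.5)/3.3-.5)
for n,u,z in (("knob",(109,233),.132),("rodfoot",(111,122),.035),("A",(96,355),.088),("B",(83,493),.078),("ref",(750,276),.107),("bore",(655,411),.062)): print(n,onz(w,a(*u),z).round(4))
```

```text
knob [ 0.4638 -0.1222  0.132 ]
rodfoot [ 0.464  -0.1229  0.035 ]
A [ 0.4603 -0.1775  0.088 ]
B [ 0.4563 -0.2319  0.078 ]
ref [ 0.6101 -0.144   0.107 ]
bore [ 0.6215 -0.2123  0.062 ]
```

```bash
python3 -m inch '[[[-0.02,0,0.6,0,-1],[0,0,0.6,0,-0.5],[0,0,0.6,0,0],[0,0,0.37,0,0],[0,0,0,0,0],[0,0,0,0,0]]]' 40
python3 -c "
from h import *
shot('w4')"
```

```text
time_s: 5.42
ee_pos: [0.464, -0.1229, 0.1143]
tool_rot: [-3.142, -0.001, 0.001]
ft_force: [0.2, 0.5, 0.8]
finger_gap: 0.502
w4 [ 0.464  -0.1229  0.1143] [-3.1415e+00 -1.2000e-03  6.0000e-04] [0.21 0.48 0.81] 0.5019975594185325
```

View pics/w4.png

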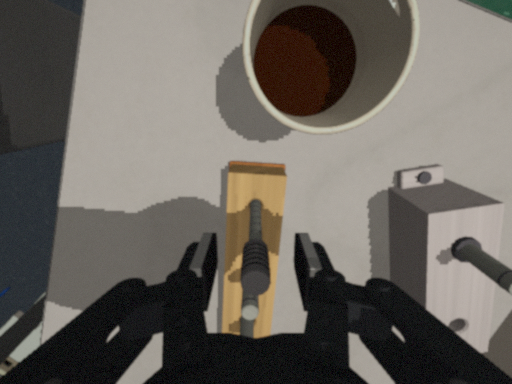

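```bash
python3 -m inch '[[[0,0,0,0,1],[0,0,0,0,1],[0,0,0,0,1],[0,0,0,0,1],[0,0,0,0,1]]]' 40
python3 -m inch '[[[0,0,-0.3,0,1],[0,0,-0.6,0,1],[0,0,-0.8,0,1],[0,0,-0.8,0,1],[0,0,-0.5,0,1],[0,0,0,0,1],[0,0,0,0,1]]]'
python3 -c "
from h import *
shot('w5')"
```

```text
time_s: 6.1
ee_pos: [0.4638, -0.123, 0.114]
tool_rot: [-3.141, -0.001, 0.0]
ft_force: [-1.1, -0.6, 5.2]
finger_gap: 0.149
time_s: 6.98
ee_pos: [0.4629, -0.1228, 0.2328]
tool_rot: [-3.141, 0.001, 0.0]
ft_force: [0.0, 0.4, -1.2]
finger_gap: 0.149
w5 [ 0.4629 -0.1228  0.2328] [-3.1415e+00  1.0000e-03  3.0000e-04] [ 0.01  0.36 -1.18] 0.1485870737291436
```

View pics/w5.png

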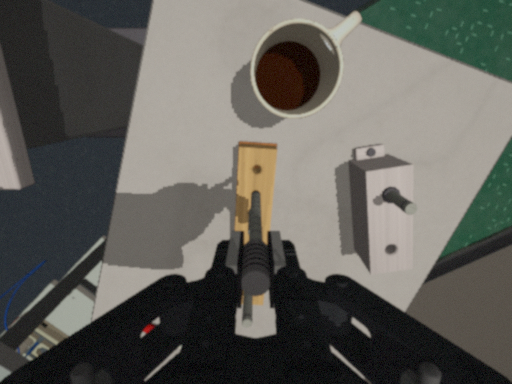

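Run:
```python
from h import *
w,im=load("w5");cv2.imwrite("pics/w5z.png",cv2.resize(im[140:300,200:430],None,fx=3.4,fy=3.6,interpolation=cv2.INTER_CUBIC))
print(proj(w,[.4629,-.1228,.1238]),proj(w,[.4629,-.1228,.219]))
```

```text
[255.62263135 192.97161691] [255.63293248 247.53808617]
```

View pics/w5z.png

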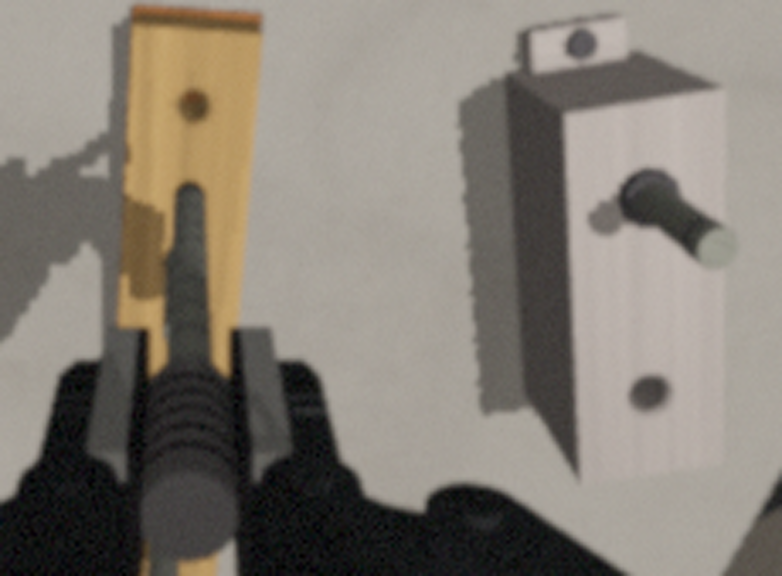

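Run:
```python
from h import *
w,im=load("w5")
a=lambda x,y:(200+(x+.5)/3.4-.5,140+(y+.5)/3.6-.5)
for n,u,z in (("hole",(194,105),.035),("ref",(716,248),.107),("bore",(650,392),.062),("tip",(191,198),.124)): print(n,onz(w,a(*u),z).round(4))
```

```text
hole [ 0.4642 -0.1227  0.035 ]
ref [ 0.6099 -0.1439  0.107 ]
bore [ 0.6218 -0.2121  0.062 ]
tip [ 0.4631 -0.1243  0.124 ]
```

```bash
python3 -m inch '[[[0.4,0.22,0,0,1],[0.9,0.5,0,0,1],[1,0.55,0,0,1],[1,0.55,0,0,1],[0.67,0.38,0,0,1],[0,0,0,0,1],[0,0,0,0,1],[0,0,0,0,1]]]'
python3 -c "
from h import *
shot('w6');c,im=load('w6');cv2.imwrite('pics/w6z.png',cv2.resize(im[130:300,180:400],None,fx=3.5,fy=3.5,interpolation=cv2.INTER_CUBIC))"
```

```text
time_s: 8.02
ee_pos: [0.6216, -0.2103, 0.2336]
tool_rot: [-3.141, 0.0, 0.001]
ft_force: [-0.3, 0.1, -0.6]
finger_gap: 0.148
w6 [ 0.6216 -0.2103  0.2336] [-3.1408e+00  0.0000e+00  6.0000e-04] [-0.26  0.1  -0.56] 0.1484972852189206
```

View pics/w6z.png

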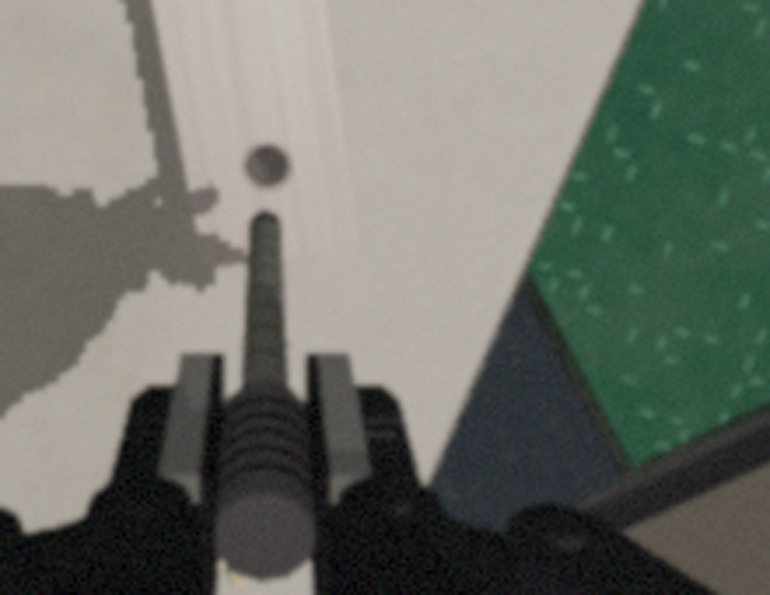

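Run:
```python
from h import *
w,im=load("w6")
a=lambda x,y:(180+(x+.5)/3.5-.5,130+(y+.5)/3.5-.5)
for n,u,z in (("bore",(267,165),.062),("tip",(265,224),.1246)): print(n,onz(w,a(*u),z).round(4))
```

```text
bore [ 0.6221 -0.2126  0.062 ]
tip [ 0.6215 -0.2108  0.1246]
```

```bash
python3 -m inch '[[[0.01,0.045,0.3,0,1],[0,0,0.5,0,1],[0,0,0.5,0,1],[0,0,0.4,0,1],[0,0,0.14,0,1],[0,0,0.1,0,1],[0,0,0.1,0,1],[0,0,0,0,1]]]'
python3 -m inch '[[[0,0,0.05,0,1],[0,0,0.05,0,1],[0,0,0.03,0,1],[0,0,0,0,1]]]'
```

```text
time_s: 9.07
ee_pos: [0.6227, -0.2127, 0.152]
tool_rot: [-3.142, -0.0, 0.0]
ft_force: [-0.7, 0.6, -0.9]
finger_gap: 0.15
time_s: 9.57
ee_pos: [0.6226, -0.2126, 0.1466]
tool_rot: [-3.141, 0.0, 0.0]
ft_force: [-0.5, 0.5, 0.1]
finger_gap: 0.147
```

```bash
python3 -m inch '[[[0,0,0.03,0,1],[0,0,0.03,0,1],[0,0,0.03,0,1],[0,0,0,0,1]]]'
python3 -m inch '[[[0,0,0.03,0,1],[0,0,0.03,0,1],[0,0,0,0,1]]]'
```

```text
time_s: 10.07
ee_pos: [0.6225, -0.2127, 0.1429]
tool_rot: [-3.141, 0.0, 0.0]
ft_force: [-0.8, -0.6, -1.0]
finger_gap: 0.152
time_s: 10.45
ee_pos: [0.6225, -0.2126, 0.1405]
tool_rot: [-3.141, 0.0, 0.0]
ft_force: [-0.3, 0.5, -0.8]
finger_gap: 0.155
```

```bash
python3 -m inch '[[[0,0,0.04,0,1],[0,0,0.04,0,1],[0,0,0.04,0,1],[0,0,0,0,1]]]'
python3 -m inch '[[[0,0,0.02,0,1],[0,0,0.02,0,1],[0,0,0.02,0,1],[0,0,0,0,1]]]'
```

```text
time_s: 10.95
ee_pos: [0.6225, -0.2126, 0.1357]
tool_rot: [-3.141, 0.0, 0.0]
ft_force: [0.4, -0.1, -1.5]
finger_gap: 0.152
time_s: 11.45
ee_pos: [0.6226, -0.2126, 0.1334]
tool_rot: [-3.141, 0.0, 0.0]
ft_force: [-0.2, -0.2, -0.7]
finger_gap: 0.152
```

```bash
python3 -m inch '[[[0,0,0.02,0,1],[0,0,0.02,0,1],[0,0,0,0,1]]]'
python3 -m inch '[[[0,0,0.02,0,1],[0,0,0.02,0,1],[0,0,0,0,1]]]'
```

```text
time_s: 11.82
ee_pos: [0.6226, -0.2126, 0.1318]
tool_rot: [-3.141, 0.0, 0.0]
ft_force: [-1.3, -0.1, 0.2]
finger_gap: 0.15
time_s: 12.2
ee_pos: [0.6226, -0.2126, 0.1302]
tool_rot: [-3.141, 0.0, 0.0]
ft_force: [-0.3, 0.1, -0.4]
finger_gap: 0.154
```

```bash
python3 -m inch '[[[0,0,0.03,0,1],[0,0,0.03,0,1],[0,0,0.03,0,1],[0,0,0.03,0,1],[0,0,0,0,1]]]'
python3 -m inch '[[[0,0,0.02,0,1],[0,0,0.02,0,1],[0,0,0.02,0,1],[0,0,0,0,1]]]'
```

```text
time_s: 12.82
ee_pos: [0.6226, -0.2126, 0.1253]
tool_rot: [-3.141, 0.0, 0.0]
ft_force: [0.1, 0.5, -0.8]
finger_gap: 0.154
time_s: 13.32
ee_pos: [0.6227, -0.2127, 0.1232]
tool_rot: [-3.142, -0.0, 0.0]
ft_force: [0.3, -0.2, -0.2]
finger_gap: 0.149
```

```bash
python3 -m inch '[[[0,0,0.015,0,1],[0,0,0.015,0,1],[0,0,0,0,1]]]'
```

```text
time_s: 13.7
ee_pos: [0.6231, -0.213, 0.123]
tool_rot: [3.141, -0.001, 0.0]
ft_force: [-1.7, 0.8, 8.5]
finger_gap: 0.149
```

```bash
python3 -m inch '[[[0,0,0,0,1],[0,0,0,0,1],[0,0,0,0,1],[0,0,0,0,1],[0,0,0,0,1],[0,0,0,0,1]]]'
python3 -c "
from h import *
shot('sc7','scene');shot('w7');c,im=load('sc7');cv2.imwrite('pics/sc7z.png',cv2.resize(im[120:260,165:325],None,fx=5,fy=4.2,interpolation=cv2.INTER_CUBIC))"
```

```text
time_s: 14.45
ee_pos: [0.6231, -0.2129, 0.123]
tool_rot: [3.141, -0.001, 0.0]
ft_force: [-1.7, 0.5, 7.5]
finger_gap: 0.148
sc7 [ 0.6231 -0.2129  0.123 ] [ 3.1414e+00 -1.4000e-03  3.0000e-04] [-1.7   0.51  7.5 ] 0.14772235065225478
w7 [ 0.623  -0.2129  0.123 ] [ 3.1414e+00 -1.4000e-03  2.0000e-04] [-1.22  0.37  8.59] 0.14973308256812898
```

View pics/sc7z.png

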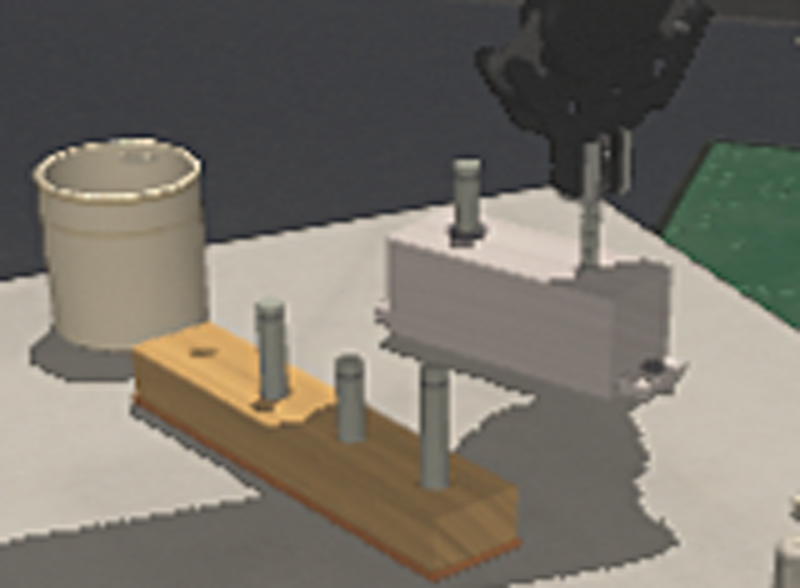

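View pics/w7.png

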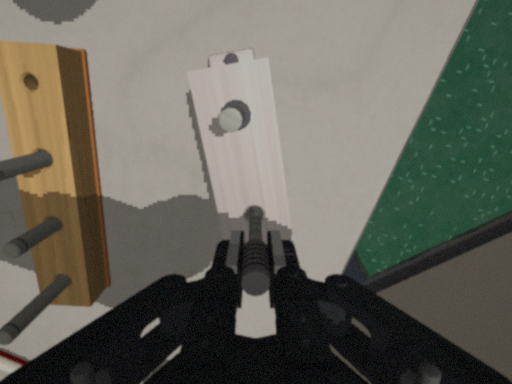

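```bash
python3 -m inch '[[[0,0,-0.2,0,1],[0,0,-0.5,0,1],[0,0,-0.8,0,1],[0,0,-0.8,0,1],[-0.3,-0.17,-0.47,0,1],[-0.9,-0.5,0,0,1],[-1,-0.56,0,0,1],[-1,-0.56,0,0,1],[-0.77,-0.45,0,0,1],[0,0,0,0,1],[0,0,0,0,1],[0,0,0,0,1]]]'
python3 -c "
from h import *
shot('w8');c,im=load('w8');cv2.imwrite('pics/w8z.png',cv2.resize(im[140:300,200:380],None,fx=4,fy=3.7,interpolation=cv2.INTER_CUBIC))"
```

```text
time_s: 16.05
ee_pos: [0.4644, -0.1238, 0.2329]
tool_rot: [3.141, -0.0, -0.001]
ft_force: [0.6, 0.2, -1.1]
finger_gap: 0.152
w8 [ 0.4644 -0.1238  0.2329] [ 3.1408e+00 -2.0000e-04 -6.0000e-04] [ 0.63  0.23 -1.1 ] 0.15157218535620728
```

View pics/w8z.png

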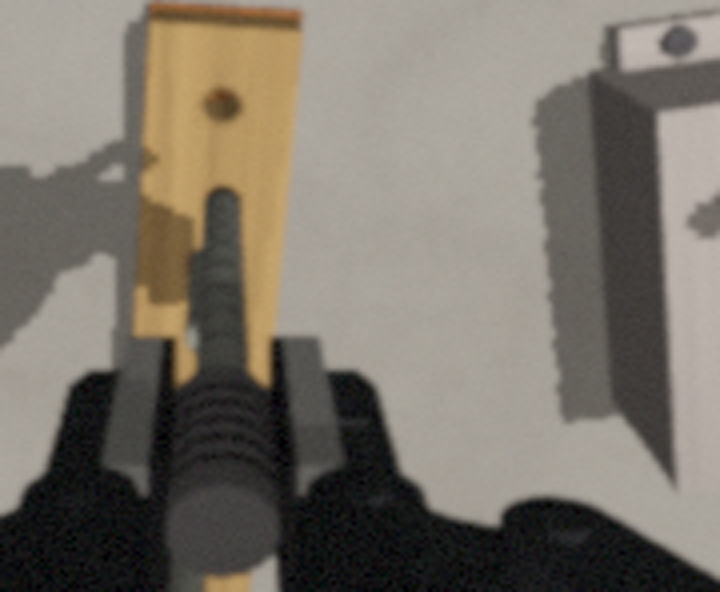

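Run:
```python
from h import *
w,im=load("w8")
a=lambda x,y:(200+(x+.5)/4-.5,140+(y+.5)/3.7-.5)
for n,u,z in (("hole",(222,104),.035),("tip",(222,201),.1239)): print(n,onz(w,a(*u),z).round(4))
```

```text
hole [ 0.464  -0.1226  0.035 ]
tip [ 0.4641 -0.1248  0.1239]
```

```bash
python3 -m inch '[[[-0.008,-0.03,0.4,0,1],[0,0,0.6,0,1],[0,0,0.6,0,1],[0,0,0.35,0,1],[0,0,0.1,0,1],[0,0,0,0,1],[0,0,0,0,1]]]'
python3 -c "
from h import *
shot('w9');c,im=load('w9');cv2.imwrite('pics/w9z.png',cv2.resize(im[140:300,200:380],None,fx=4,fy=3.7,interpolation=cv2.INTER_CUBIC))"
```

```text
time_s: 16.98
ee_pos: [0.4639, -0.122, 0.1513]
tool_rot: [-3.141, -0.001, 0.0]
ft_force: [-0.4, -0.6, -0.7]
finger_gap: 0.147
w9 [ 0.4639 -0.122   0.1513] [-3.1414e+00 -1.1000e-03  4.0000e-04] [-0.4  -0.63 -0.71] 0.14684073587181345
```

View pics/w9z.png

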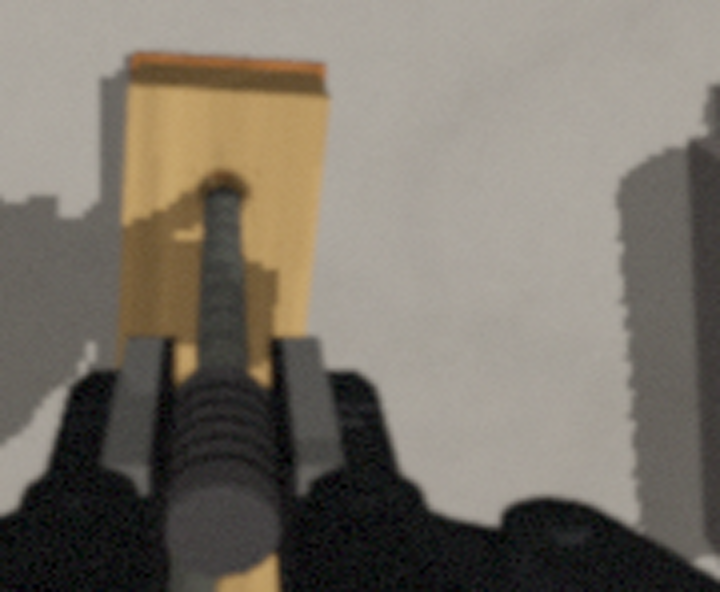

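Run:
```python
from h import *
w,im=load("w9")
a=lambda x,y:(200+(x+.5)/4-.5,140+(y+.5)/3.7-.5)
for n,u,z in (("hole",(225,188),.035),("tip",(222,197),.042)): print(n,onz(w,a(*u),z).round(4))
```

```text
hole [ 0.4644 -0.122   0.035 ]
tip [ 0.4637 -0.122   0.042 ]
```

```bash
python3 -m inch '[[[0.012,0.005,0.05,0,1],[0,0,0.08,0,1],[0,0,0.1,0,1],[0,0,0,0,1]]]'
python3 -m inch '[[[0,0,0.1,0,1],[0,0,0.1,0,1],[0,0,0,0,1]]]'
```

```text
time_s: 17.52
ee_pos: [0.4637, -0.1221, 0.1411]
tool_rot: [3.142, 0.001, 0.0]
ft_force: [1.3, 0.3, 0.6]
finger_gap: 0.152
time_s: 17.9
ee_pos: [0.4637, -0.1221, 0.1331]
tool_rot: [3.142, 0.001, 0.0]
ft_force: [-0.4, 0.5, -0.9]
finger_gap: 0.151
```

Free in the hole. Lower to about 0.115, then the last bit slowly.

```bash
python3 -m inch '[[[0,0,0.15,0,1],[0,0,0.15,0,1],[0,0,0.1,0,1],[0,0,0.02,0,1],[0,0,0,0,1]]]'
python3 -m inch '[[[0,0,0.02,0,1],[0,0,0.02,0,1],[0,0,0,0,1]]]'
```

```text
time_s: 18.52
ee_pos: [0.464, -0.1221, 0.1167]
tool_rot: [3.142, -0.0, 0.0]
ft_force: [0.5, 0.3, -1.1]
finger_gap: 0.151
time_s: 18.9
ee_pos: [0.4639, -0.1221, 0.1151]
tool_rot: [-3.141, -0.0, 0.0]
ft_force: [0.7, -0.4, -0.9]
finger_gap: 0.153
```

```bash
python3 -m inch '[[[0,0,0.02,0,1],[0,0,0.02,0,1],[0,0,0,0,1]]]'
```

```text
time_s: 19.27
ee_pos: [0.4643, -0.1222, 0.114]
tool_rot: [-3.141, -0.001, 0.0]
ft_force: [-1.3, 0.5, 5.3]
finger_gap: 0.15
```

```bash
python3 -m inch '[[[0,0,0,0,0.3],[0,0,0,0,0],[0,0,0,0,0],[0,0,-0.5,0,0],[0,0,-0.9,0,-0.3],[0,0,-0.9,0,-0.3],[-0.05,0.7,0,0,-0.3],[-0.06,1,0,0,-0.3],[-0.06,1,0,0,-0.3],[-0.06,0.9,0,0,-0.3],[-0.04,0.5,0,0,-0.3],[0,0,0,0,-0.3]]]'
python3 -m inch '[[[0,0,0,0,-0.3],[0,0,0,0,-0.3]]]'
python3 -c "
from h import *
shot('w10')"
```

```text
time_s: 20.78
ee_pos: [0.4525, -0.2875, 0.2053]
tool_rot: [3.141, 0.001, -0.003]
ft_force: [-0.2, 0.4, 0.4]
finger_gap: 0.651
time_s: 21.02
ee_pos: [0.4536, -0.2849, 0.2054]
tool_rot: [-3.141, -0.0, 0.002]
ft_force: [1.1, 0.4, 0.5]
finger_gap: 0.649
w10 [ 0.4536 -0.2849  0.2054] [-3.1409e+00 -2.0000e-04  2.0000e-03] [1.06 0.36 0.51] 0.6486538401401196
```

View pics/w10.png

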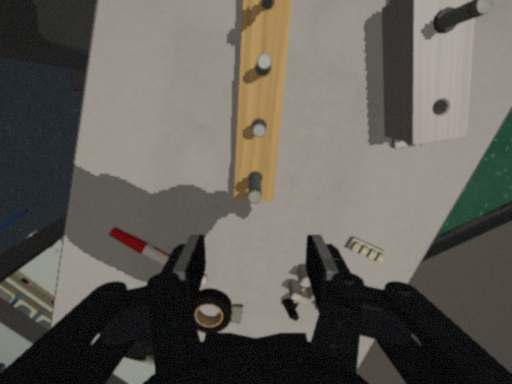

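Run:
```python
from h import *
w,im=load("w10");cv2.imwrite("pics/w10z.png",cv2.resize(im[160:220,225:285],None,fx=9,fy=9,interpolation=cv2.INTER_CUBIC))
print(onz(w,(255,196),.098),onz(w,(440,106.5),.062),onz(w,(485,5),.107))
```

```text
[ 0.45315234 -0.28708893  0.098     ] [ 0.62130753 -0.21304723  0.062     ] [ 0.61058631 -0.14517212  0.107     ]
```

View pics/w10z.png

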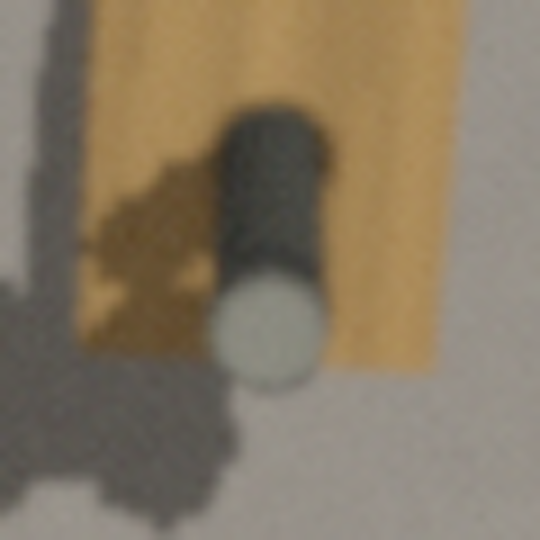

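```bash
python3 -m inch '[[[-0.015,0.055,0.5,0,-0.3],[0,0,0.8,0,-0.3],[0,0,0.8,0,-0.1],[0,0,0.6,0,0],[0,0,0.28,0,0],[0,0,0,0,0],[0,0,0,0,0]]]'
python3 -c "
from h import *
shot('w11')"
```

```text
time_s: 21.95
ee_pos: [0.4532, -0.2885, 0.0872]
tool_rot: [3.141, -0.001, 0.001]
ft_force: [0.0, -0.1, -0.5]
finger_gap: 0.499
w11 [ 0.4532 -0.2885  0.0872] [ 3.1413e+00 -1.4000e-03  5.0000e-04] [ 0.03 -0.1  -0.52] 0.49929938028057635
```

View pics/w11.png

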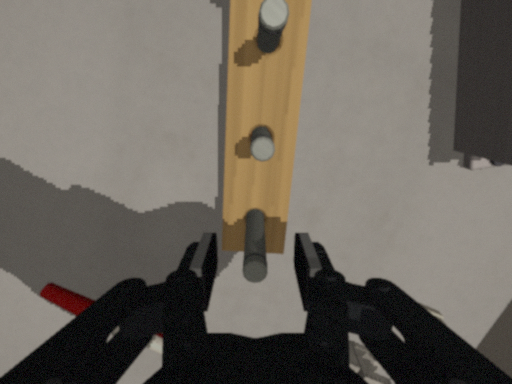

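```bash
python3 -m inch '[[[0,-0.03,0.02,0,0],[0,0,0,0,1],[0,0,0,0,1],[0,0,0,0,1],[0,0,0,0,1],[0,0,0,0,1]]]' 40
```

```text
time_s: 22.75
ee_pos: [0.4527, -0.2872, 0.0857]
tool_rot: [3.142, -0.0, 0.0]
ft_force: [0.2, 0.6, 4.8]
finger_gap: 0.115
```

```bash
python3 -m inch '[[[0,0,-0.3,0,1],[0,0,-0.6,0,1],[0,0,-0.8,0,1],[0,0,-0.66,0,1],[0.5,-0.22,0,0,1],[1,-0.44,0,0,1],[1,-0.44,0,0,1],[1,-0.44,0,0,1],[0.71,-0.32,0,0,1],[0,0,0,0,1],[0,0,0,0,1],[0,0,0,0,1]]]'
python3 -c "
from h import *
shot('w12');c,im=load('w12');cv2.imwrite('pics/w12z.png',cv2.resize(im[130:300,180:400],None,fx=3.5,fy=3.5,interpolation=cv2.INTER_CUBIC))"
```

```text
time_s: 24.25
ee_pos: [0.6202, -0.2133, 0.1797]
tool_rot: [-3.141, 0.0, -0.001]
ft_force: [-0.5, 0.0, 0.1]
finger_gap: 0.115
w12 [ 0.6202 -0.2133  0.1797] [-3.1414e+00  4.0000e-04 -1.0000e-03] [-0.46  0.01  0.07] 0.11486846200037193
```

View pics/w12z.png

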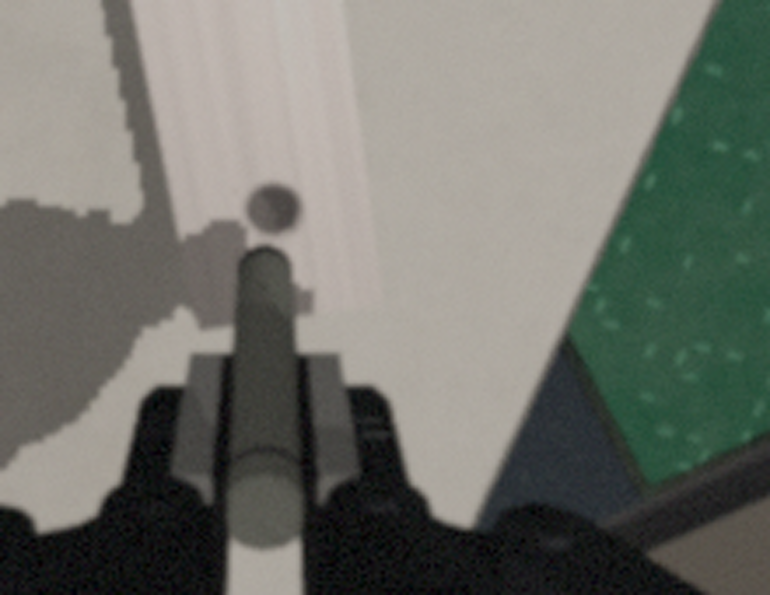

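Run:
```python
from h import *
w,im=load("w12")
a=lambda x,y:(180+(x+.5)/3.5-.5,130+(y+.5)/3.5-.5)
for n,u,z in (("bore",(274,208),.062),("foot",(264,270),.100)): print(n,onz(w,a(*u),z).round(4))
```

```text
bore [ 0.6223 -0.2125  0.062 ]
foot [ 0.6198 -0.2148  0.1   ]
```

```bash
python3 -m inch '[[[0.055,-0.028,0.2,0,1],[0,0,0.4,0,1],[0,0,0.2,0,1],[0,0,0,0,1],[0,0,0,0,1]]]'
python3 -c "
from h import *
shot('w13');c,im=load('w13');cv2.imwrite('pics/w13z.png',cv2.resize(im[160:280,200:320],None,fx=5,fy=5,interpolation=cv2.INTER_CUBIC))"
```

```text
time_s: 24.92
ee_pos: [0.6233, -0.2117, 0.1481]
tool_rot: [3.141, -0.0, 0.0]
ft_force: [-0.4, -0.1, -0.2]
finger_gap: 0.117
w13 [ 0.6233 -0.2117  0.1481] [ 3.1415e+00 -3.0000e-04  2.0000e-04] [-0.36 -0.13 -0.16] 0.11695730041695751
```

View pics/w13z.png

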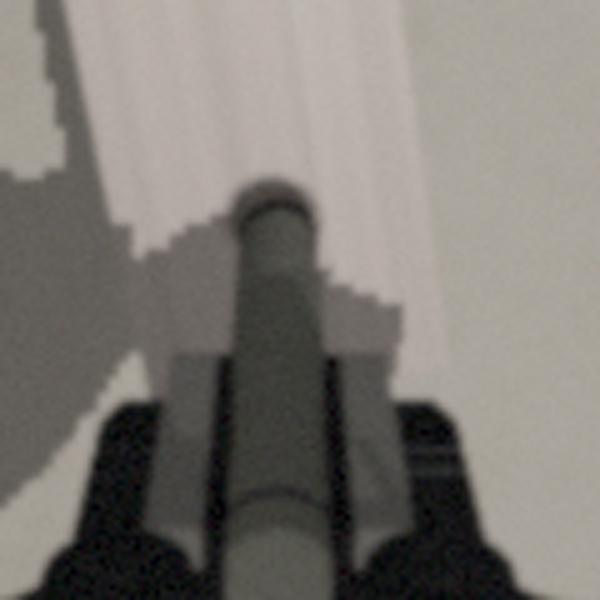

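Run:
```python
from h import *
w,im=load("w13")
a=lambda x,y:(200+(x+.5)/5-.5,160+(y+.5)/5-.5)
for n,u,z in (("boretop",(274,180),.062),("boreL",(230,215),.062),("boreR",(319,215),.062),("foot top edge",(278,202),.067),("L",(239,235),.069),("R",(317,235),.069)): print(n,onz(w,a(*u),z).round(4))
```

```text
boretop [ 0.6224 -0.2062  0.062 ]
boreL [ 0.6154 -0.2121  0.062 ]
boreR [ 0.6295 -0.2121  0.062 ]
foot top edge [ 0.623  -0.2081  0.067 ]
L [ 0.617  -0.2128  0.069 ]
R [ 0.629  -0.2128  0.069 ]
```

```bash
python3 -m inch '[[[-0.015,0.012,0.05,0,1],[0,0,0.05,0,1],[0,0,0.05,0,1],[0,0,0.05,0,1],[0,0,0,0,1]]]'
python3 -m inch '[[[0,0,0.05,0,1],[0,0,0.05,0,1],[0,0,0.05,0,1],[0,0,0,0,1]]]'
```

```text
time_s: 25.6
ee_pos: [0.6225, -0.2119, 0.1397]
tool_rot: [-3.141, 0.0, 0.0]
ft_force: [-0.2, -0.4, -1.4]
finger_gap: 0.119
time_s: 26.1
ee_pos: [0.6225, -0.212, 0.1336]
tool_rot: [-3.141, 0.0, 0.0]
ft_force: [0.5, 0.3, -1.1]
finger_gap: 0.114
```

Foot is 9 mm below the mouth with no force, so it has entered the bore.

```bash
python3 -m inch '[[[0,0,0.1,0,1],[0,0,0.1,0,1],[0,0,0.1,0,1],[0,0,0,0,1]]]'
python3 -m inch '[[[0,0,0.1,0,1],[0,0,0.1,0,1],[0,0,0.1,0,1],[0,0,0.1,0,1],[0,0,0,0,1]]]'
python3 -m inch '[[[0,0,0.1,0,1],[0,0,0.06,0,1],[0,0,0.04,0,1],[0,0,0,0,1]]]'
```

```text
time_s: 26.6
ee_pos: [0.6224, -0.2119, 0.1214]
tool_rot: [-3.141, 0.001, 0.0]
ft_force: [-0.4, -0.3, -1.0]
finger_gap: 0.116
time_s: 27.22
ee_pos: [0.6224, -0.2119, 0.1054]
tool_rot: [-3.141, 0.001, 0.0]
ft_force: [0.6, -0.3, -1.7]
finger_gap: 0.117
time_s: 27.72
ee_pos: [0.6225, -0.212, 0.0978]
tool_rot: [-3.141, 0.0, 0.0]
ft_force: [-0.3, 0.4, -0.6]
finger_gap: 0.122
```

```bash
python3 -m inch '[[[0,0,0.025,0,1],[0,0,0.025,0,1],[0,0,0.02,0,1],[0,0,0,0,1]]]'
python3 -m inch '[[[0,0,0.012,0,1],[0,0,0,0,1]]]'
```

```text
time_s: 28.22
ee_pos: [0.6226, -0.212, 0.095]
tool_rot: [-3.142, 0.0, 0.0]
ft_force: [0.0, -0.9, -1.6]
finger_gap: 0.115
time_s: 28.48
ee_pos: [0.6227, -0.2121, 0.0948]
tool_rot: [-3.142, -0.0, 0.0]
ft_force: [0.1, -0.5, 0.7]
finger_gap: 0.116
```

```bash
python3 -m inch '[[[0,0,0.012,0,1],[0,0,0.01,0,1],[0,0,0,0,1]]]'
```

```text
time_s: 28.85
ee_pos: [0.6229, -0.2123, 0.0947]
tool_rot: [3.142, -0.001, 0.0]
ft_force: [-1.8, 0.3, 7.5]
finger_gap: 0.116
```

```bash
python3 -m inch '[[[0,0,0,0,0.5],[0,0,0,0,0.2],[0,0,0,0,0],[0,0,0,0,0],[0,0,-0.4,0,0],[0,0,-0.8,0,0],[0,0,-1,0,0],[0,0,-1,0,0],[0,-0.8,-0.5,0,0],[0,-1,0,0,0],[0,-1,0,0,0],[0,-0.5,0,0,0]]]'
python3 -m inch '[[[0,-1,-0.5,0,0],[0,-1,0,0,0],[0,0,0,0,0],[0,0,0,0,0]]]'
python3 -c "
from h import *
shot('w14');shot('sc14','scene');shot('top14','top')
c,im=load('sc14');cv2.imwrite('pics/sc14z.png',cv2.resize(im[120:260,165:325],None,fx=5,fy=4.2,interpolation=cv2.INTER_CUBIC))
c,im=load('w14');cv2.imwrite('pics/w14z.png',cv2.resize(im,None,fx=1.5,fy=1.5))"
```

```text
time_s: 30.35
ee_pos: [0.6228, -0.0776, 0.2427]
tool_rot: [-3.141, -0.001, 0.003]
ft_force: [0.8, -0.5, -0.3]
finger_gap: 0.504
time_s: 30.85
ee_pos: [0.6225, -0.0016, 0.2621]
tool_rot: [3.141, -0.0, -0.001]
ft_force: [0.1, -0.8, 0.0]
finger_gap: 0.502
w14 [ 0.6225 -0.0016  0.2621] [ 3.1408e+00 -4.0000e-04 -1.1000e-03] [ 0.11 -0.84  0.01] 0.5024989718665537
sc14 [ 0.6224 -0.002   0.2621] [ 3.1409e+00 -4.0000e-04 -2.0000e-03] [ 0.36 -0.88  0.9 ] 0.5022576786941958
top14 [ 0.6224 -0.0021  0.262 ] [ 3.141e+00 -2.000e-04 -2.400e-03] [ 0.48 -0.73 -0.38] 0.5000093792978925
```

View pics/sc14z.png

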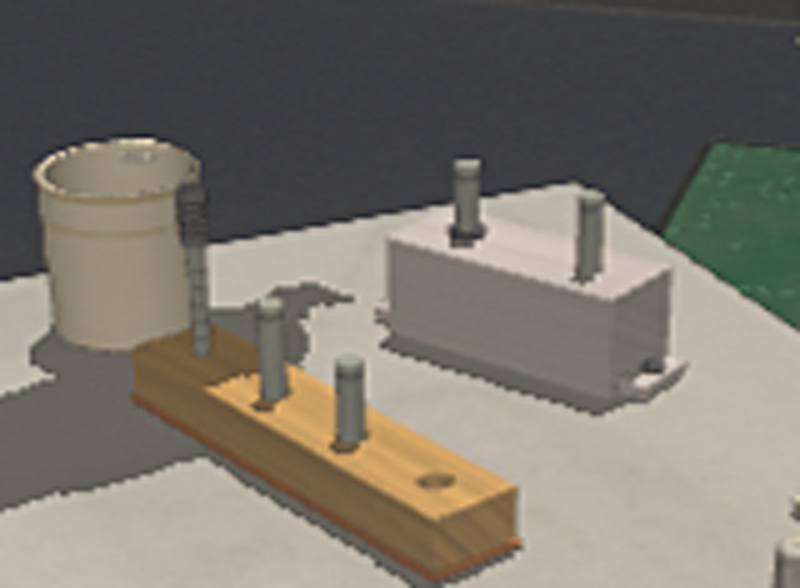

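View pics/w14z.png

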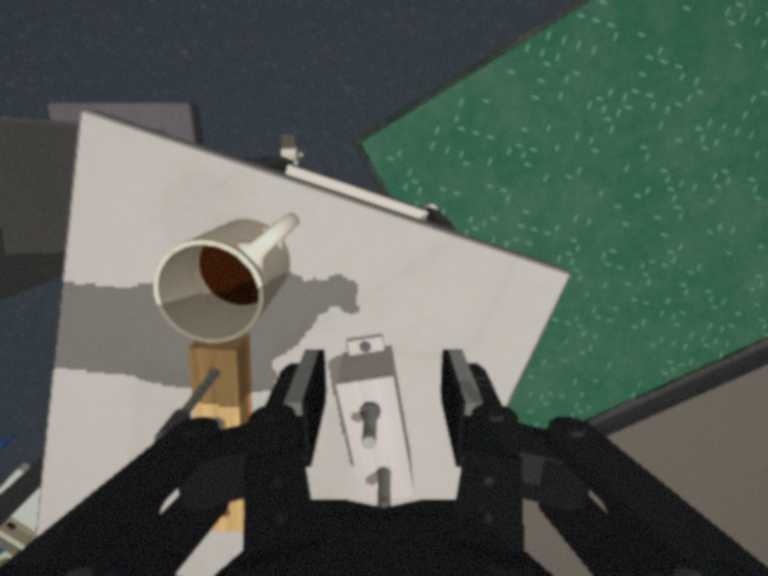

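View pics/top14.png

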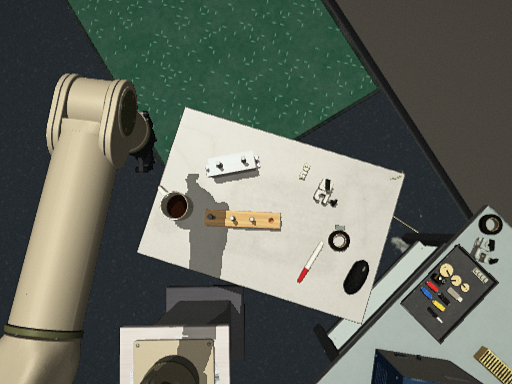

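Run:
```python
from h import *
c=cam("scene")
f=lambda p:((p[0]-165+.5)*5,(p[1]-120+.5)*4.2)
for p in [(.61,-.1435,.107),(.6224,-.2125,.107),(.464,-.1225,.132)]: print(f(proj(c,p)))
robot.sign_off()
```

```text
(np.float64(462.4434234408142), np.float64(162.09186683929022))
(np.float64(587.5956005062451), np.float64(192.65429586388822))
(np.float64(187.41897667519737), np.float64(186.7476006870668))
the job is handed in; nothing more can be done
```

I probed the bore at 48 mm deep, so I fitted the long post. I handed the job in with about 31 s on the clock (limit 58 s).

- **Probing:** The depth rod met the bottom with a pose reading that matches 48 mm. Contact force was about 8.5 N, and I held it there for about 0.75 s.
- **Rod:** It went back into its own rack hole and touched the floor at about 5 N.
- **Post:** The long post went into the bore with no measurable force on the way down. It touched bottom at the height expected for 48 mm, at about 7.5 N, and I let go.

**Last checks:**
- **Scene picture, post:** it stands upright. Its top is within about 3 px (in the 5x/4.2x enlarged picture) of where a top level with the reference post should be. The reference post's own top shows a similar offset.
- **Scene picture, rack:** the rod and the other two posts stand in their holes.
- **Top view:** the mug, clamp, tape and terminal block appear where they were. I judged this by eye and did not measure it.
- **Gripper:** it was well clear of everything.

One disagreement came up along the way: the top camera put things 3 to 4 mm off in y from the wrist camera. I used the wrist camera, and nothing jammed.

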